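# Load tumblers onto the sprung ware lift

## Robot

A 6-joint arm with a two-finger parallel gripper is mounted at the origin on the work surface. World frame = base frame: x ahead of the robot, y to its left, z up, the work surface at z = 0. Lengths are in m, angles in degrees, forces in N, time in s.
With the tool pointing down it reaches from about 0.3 to 0.75 m from the base axis. Payload 8.5 kg.
Tool frame: the origin (TCP) lies at the very end of the fingers, on their centre line; the grasp point (between the pads) lies 19 mm behind it; z points along the fingers, y is the direction in which the jaws open and shut (so a half turn about z gives the same grasp; the last joint's range is limited). The gripper opens to 85 mm and grips with 20 to 120 N. Pads are 22 mm wide; open, the fingers measure 114 mm over their backs; the gripper's body (76 mm by 85 mm) begins 54 mm behind the grasp point. The pads swing forward as they close: fully open they stand 13 mm farther back than shut.
Start: joints at [58.081, 21.807, 74.336, -0, 83.858, -12.336], TCP at [0.184, 0.518, 0.231] pointing down, gripper open.
Joint ranges: [-178.18, 178.18], [-50.72, 133.34], [12.68, 142.11], [-81.47, 261.47], [9.98, 163.14], [-165.26, 165.26]. Speed limits (degrees/s): [136.94, 136.94, 180, 180, 180, 180].

## Interface

Orientations are given as a 3x3 rotation matrix whose columns are the frame's x, y, z axes.
In Python, from rig import status, vision, env gives the robot as it stands.
- The arm moves only by the tool send_rows, never from a script. Its argument "targets" is a list of rows, each a list of 7 numbers: the shift along the tool's x, y, z in units of 50 mm (1.0 is 50 mm), then the turn, a rotation vector about the tool's x, y, z in units of 8 degrees (1.0 is 8 degrees), then the finger opening in mm, from 0 to 85.4. A call has 1 to 5 rows; each row is the pose to reach, as a shift and turn from the pose commanded when the call began, along the tool's axes at that moment; what a row does not reach only later rows make up. A row lasts 1/8 s, in which the tool goes at most 62.5 mm and 10.7 degrees, less where a joint would pass 70% of its speed; a pose out of reach is approached as far as the arm can. A call with a gripper value outside its range is refused whole. The fingers move at their own pace and stop on an object; "grip_force" is the grip in N (left out, the last holds). Time passes only in rows, so rows that repeat a pose let the fingers close. It gives the time, the measured TCP pose, the force and the opening at its end, in the units of the state.
- status.observe(): the state, without advancing time (a new reading comes with each control period).
- vision.get_image(name): name is "scene" or "top"; returns (picture, depth): 420x560x3 uint8, red, green, blue; 420x560 float32, m along the optical axis (not along the pixel's ray), 0 where there is no reading.
- vision.camera_model(name): a dict with "camera_matrix" (3x3 intrinsics, pixels), "view" (4x4, takes a point from world to camera coordinates). Camera axes: x right, y down, z forward; pixel columns grow to the right and rows downward; lengths in m; the calibration is good to about 2 mm. A picture is of the moment at which its call begins. camera_model takes no time and is no camera call.
- env.close_job(): hands the job in, once; it reports no verdict.
Trained networks look in the newest picture that a camera, given by its name, has taken for a name from the list of things; names that differ only in an ending like _2 or _b are one class to them, and where a whole thing is asked for, a point or a joint stands for the part that bears it (a point fixed in the world has none). Each returns a list of dicts, best first, with "p" (0 to 1); they miss things now and then, are a little off and sometimes report something else, mostly with a low value. They report only what shows in the picture. A call takes as long as a camera call. They do not tell look-alikes from the thing itself.
- vision.masks_of(camera, label): "pixels" (420x560 bool, what is visible of it) and "extent" ([left, top, right, bottom] in pixels, round what is visible of it).
The state is a dict: "time_s": time; "q": joint angles; "qvel": joint speeds; "joint_efforts": joint torques, N m; "position": TCP position; "tool_rot": TCP orientation; "ft_force": force on the tool from outside, world axes, zero at the start; "wrist_torque": the same for the moment, N m; "grip_width": finger opening in m.
Only numpy, scipy, OpenCV 4.12 (cv2) and the standard library are available. Lean on these libraries where they do the work, as an engineer would, in place of code of your own. Each camera call takes 0.05 s, during which the arm holds its last target.

## Task

In the pottery studio, load both reddish-brown terracotta tumblers onto the white sprung platform of the grey ware lift: stand them upright, side by side, each set down gently and not dropped, so that the platform carries both and sinks under them. Leave the blue glazed tumbler where it is.

Things in the scene. Friction and masses are not known exactly. Their poses are not given: they have to be found in the camera images.
- terracotta_a_center (a point): Reddish-brown terracotta tumbler, one of two alike: straight-sided open tumbler, 62 mm outer diameter, 95 mm tall, 5 mm wall, about 0.35 kg (0.28 to 0.42), standing mouth up on the bench. This point lies on its axis half-way up, 47.5 mm above its foot; z axis along its axis towards the mouth. 
- terracotta_b_center (a point): The other reddish-brown terracotta tumbler: straight-sided open tumbler, 62 mm outer diameter, 95 mm tall, 5 mm wall, about 0.35 kg (0.28 to 0.42), standing mouth up on the bench. This point lies on its axis half-way up, 47.5 mm above its foot; z axis along its axis towards the mouth. 
- blue_center (a point): Blue glazed tumbler of the same shape, a bystander to be left alone: straight-sided open tumbler, 62 mm outer diameter, 95 mm tall, 5 mm wall, about 0.35 kg (0.28 to 0.42), standing mouth up on the bench. This point lies on its axis half-way up, 47.5 mm above its foot; z axis along its axis towards the mouth. 
- lift_top (a point): Centre of the upper face of the lift's white level platform, 240 (its x) x 160 mm (its y), z up. Grey fixed frame round it 280 x 200, rim 85 mm above the bench, walls 16, gap 4. Empty, the platform is flush with the rim; its spring (150 N/m, damped) lets it sink straight down 13-23 mm under one tumbler, 32-50 under two, within 1 s; this point sinks too. Tumblers fit at x = -55 and +55 mm, y = 0.
Not all that is in view belongs to the job. Leave any yellow look-alike of the part that bears terracotta_a_center alone.

How it is judged (in metres and radians):
On the way:
1. one terracotta tumbler stands released on the platform, which has sunk under it (((x of terracotta_a_center in the frame of lift_top between -0.092 and 0.092 m and y of terracotta_a_center in the frame of lift_top between -0.056 and 0.056 m and z of terracotta_a_center in the frame of lift_top between 0.0425 and 0.0535 m and angle between terracotta_a_center's own z axis and vertical below 0.17 rad and contact force between the fingers and terracotta_a below 0.1 N) or (x of terracotta_b_center in the frame of lift_top between -0.092 and 0.092 m and y of terracotta_b_center in the frame of lift_top between -0.056 and 0.056 m and z of terracotta_b_center in the frame of lift_top between 0.0425 and 0.0535 m and angle between terracotta_b_center's own z axis and vertical below 0.17 rad and contact force between the fingers and terracotta_b below 0.1 N)) and distance of lift_top from where it was at the start of the episode above 0.009 m), for 0.2 s.
At the end, for the whole second after the job is handed in: Both terracotta tumblers stand on the platform, released, at rest, mouth up within 10 degrees, wholly inside the frame (centres within 92 mm along x, 56 mm along y), feet within 5 mm of its face; it has sunk over 26 mm; the blue tumbler is within 30 mm of its start (x of terracotta_a_center in the frame of lift_top between -0.092 and 0.092 m and y of terracotta_a_center in the frame of lift_top between -0.056 and 0.056 m and z of terracotta_a_center in the frame of lift_top between 0.0425 and 0.0535 m and angle between each of terracotta_a_center, terracotta_b_center's own z axis and vertical below 0.17 rad and contact force between the fingers and terracotta_a below 0.1 N and x of terracotta_b_center in the frame of lift_top between -0.092 and 0.092 m and y of terracotta_b_center in the frame of lift_top between -0.056 and 0.056 m and z of terracotta_b_center in the frame of lift_top between 0.0425 and 0.0535 m and contact force between the fingers and terracotta_b below 0.1 N and distance of lift_top from where it was at the start of the episode above 0.026 m and linear speed of each of terracotta_a, terracotta_b below 0.02 m/s and distance of blue_center from where it was at the start of the episode below 0.03 m); the robot touches nothing.
It fails at once if a terracotta tumbler is dropped (falls freely faster than 0.6 m/s, about 20 mm of fall) ((linear speed of terracotta_a above 0.6 m/s and contact force between anything else and terracotta_a below 0.05 N) or (linear speed of terracotta_b above 0.6 m/s and contact force between anything else and terracotta_b below 0.05 N)).
It fails at once if the blue glazed tumbler is moved by more than 30 mm (distance of blue_center from where it was at the start of the episode above 0.03 m).
It also fails if it takes over 64 s, if anything falls off the work surface, if the arm or the gripper's body presses on something with over 40 N, if the wrist force passes 120 N, or if a joint passes its speed limit or range.

## Working session

There is one attempt and no reset: what is moved stays moved. The work goes in short steps, Python scripts to look and compute and a tool call to move; the robot and the scene stay as the last step left them, time stands still between calls to the robot, and variables do not carry over. Pictures are saved under pics/ and viewed, and the job is handed in when it is done.

Besides the shell and the picture viewer there is one more tool, called after "Request:" in YAML: its name, and indented under it one key for each argument. send_rows: Moves the arm, as the interface text tells. Its arguments: {"type":"object","properties":{"targets":{"type":"array","items":{"type":"array","items":{"type":"number"}}},"grip_force":{"type":"number"}},"required":["targets"]}

```bash
ls; mkdir -p pics; cat > h.py <<'E'
from rig import status, vision, env
import numpy as np, cv2
def shot(n,tag):
    im,d=vision.get_image(n); cv2.imwrite(f'pics/{tag}_{n}.png',im[:,:,::-1]); return im,d
def cloud(n,d):
    c=vision.camera_model(n);K=np.array(c['camera_matrix']);V=np.array(c['view'])
    v,u=np.indices(d.shape); P=np.stack([(u-K[0,2])/K[0,0]*d,(v-K[1,2])/K[1,1]*d,d],-1)
    return (P-V[:3,3])@V[:3,:3]
E
python3 - <<'E'
from h import *
s=status.observe();print({k:np.round(v,3).tolist() for k,v in s.items()})
for n in('scene','top'):
    im,d=shot(n,'a');P=cloud(n,d);print(n,np.array(vision.camera_model(n)['view']).round(2).tolist())
    for l in('terracotta_a_center','blue_center','lift_top'):
        for m in vision.masks_of(n,l):
            k=m['pixels']&(d>0)
            if k.sum()<10: continue
            Q=P[k]; z=np.percentile(Q[:,2],98); T=Q[abs(Q[:,2]-z)<.008]
            c,r=cv2.minEnclosingCircle(T[:,:2].astype(np.float32))
            print(l,round(m['p'],2),np.array(m['extent']).round().tolist(),k.sum(),im[k].mean(0).round(),'z',z.round(3),'c',np.round(c,4),round(r,4),'rect',cv2.minAreaRect(T[:,:2].astype(np.float32)*1000))
E
```

```text
pics
{'time_s': 0.0, 'q': [58.081, 21.843, 74.386, -0.0, 83.858, -12.336], 'qvel': [0.035, 0.022, 0.023, -0.132, 0.036, -0.051], 'joint_efforts': [-0.001, -44.845, -23.127, -0.0, 0.005, 0.0], 'position': [0.184, 0.518, 0.231], 'tool_rot': [[-0.942, 0.335, -0.001], [0.335, 0.942, -0.001], [0.0, -0.001, -1.0]], 'ft_force': [0.198, -0.305, 0.077], 'wrist_torque': [-0.031, -0.014, -0.008], 'grip_width': 0.085}
scene [[-0.79, 0.62, -0.0, 0.45], [0.5, 0.64, -0.58, -0.17], [-0.36, -0.46, -0.81, 1.32], [0.0, 0.0, 0.0, 1.0]]
terracotta_a_center 0.96 [162.0, 164.0, 195.0, 207.0] 979 [162. 132.  49.] z 0.096 c [ 0.6353 -0.3077] 0.0325 rect ((636.761962890625, -309.0052795410156), (60.09129333496094, 60.22304153442383), 21.048337936401367)
terracotta_a_center 0.94 [200.0, 123.0, 223.0, 165.0] 682 [158. 129.  47.] z 0.096 c [ 0.5111 -0.3467] 0.0664 rect ((507.8277893066406, -344.4129333496094), (132.15464782714844, 56.67472839355469), 58.14958572387695)
terracotta_a_center 0.92 [212.0, 152.0, 236.0, 187.0] 939 [112.  64.  42.] z 0.096 c [ 0.5201 -0.2776] 0.0323 rect ((521.1197509765625, -277.7689
[... 1379 characters left out ...]
31640625), (59.583885192871094, 62.21041488647461), 1.6212157011032104)
terracotta_a_center 0.59 [380.0, 144.0, 424.0, 184.0] 1156 [105.  85.  10.] z 0.096 c [ 0.6374 -0.3086] 0.0317 rect ((637.649169921875, -307.66937255859375), (60.473419189453125, 60.520694732666016), 6.252823352813721)
blue_center 0.93 [305.0, 230.0, 337.0, 268.0] 874 [41. 50. 64.] z 0.096 c [ 0.4554 -0.1417] 0.0306 rect ((455.23944091796875, -141.2528076171875), (57.80986404418945, 60.04524230957031), 89.74242401123047)
lift_top 0.65 [75.0, 130.0, 185.0, 259.0] 9174 [160. 154. 142.] z 0.087 c [0.5516 0.2419] 0.141 rect ((552.2501220703125, 242.80938720703125), (160.95294189453125, 238.90196228027344), 78.92817687988281)
```

View pics/a_scene.png

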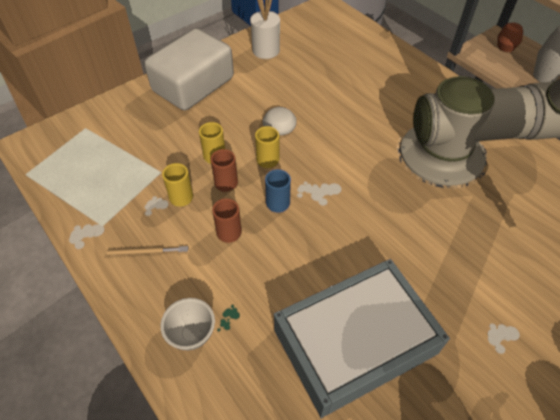

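View pics/a_top.png

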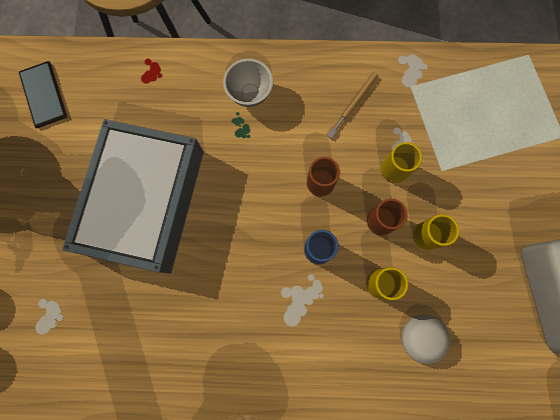

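The terracotta tumblers are at (224,170)/(227,220) in scene and (388,216)/(323,177) in top. The networks missed the second one, so I'll segment it by colour.

```bash
cat >> h.py <<'E'
def terra(n,im,d):
    P=cloud(n,d); H=cv2.cvtColor(im,cv2.COLOR_RGB2HSV); r=im.astype(int)
    k=((H[...,0]<10)|(H[...,0]>172))&(H[...,1]>110)&(d>0)&(P[...,2]>.03)&(P[...,2]<.5)
    N,L,S,C=cv2.connectedComponentsWithStats(k.astype(np.uint8))
    for i in range(1,N):
        if S[i,4]<120: continue
        Q=P[L==i]; z=np.percentile(Q[:,2],97); T=Q[abs(Q[:,2]-z)<.006]
        c,rr=cv2.minEnclosingCircle(T[:,:2].astype(np.float32))
        print(n,'px',C[i].round(),S[i,4],'z',z.round(4),'c',np.round(c,4),round(rr,4))
E
python3 - <<'E'
from h import *
for n in('scene','top'):
    im,d=vision.get_image(n); terra(n,im,d)
E
```

```text
scene px [224. 167.] 636 z 0.0947 c [ 0.5206 -0.2745] 0.0311
scene px [226. 217.] 715 z 0.0952 c [ 0.6031 -0.1446] 0.0308
```

T1 is at (0.603,-0.145) and T2 at (0.521,-0.2755). The lift centre is (0.5525,0.242) with its x axis at about -11°. I'm moving above T1 with the jaws at 70°, which is nearly the lift's y.

Request:
send_rows:
  targets:
    - [-0.8,-0.6,0,0,0,0,85]
    - [-1.7,-1.33,0,0,0,0,85]
    - [-2.65,-2.08,0,0,0,0,85]
    - [-3.6,-2.82,0,0,0,0,85]
    - [-4.5,-3.53,0,0,0,0,85]

```text
time_s: 1.12
position: [0.3379, 0.2748, 0.2315]
tool_rot: [[-0.942, 0.335, 0.001], [0.335, 0.942, 0.0], [-0.001, 0.0, -1.0]]
ft_force: [1.2, 0.1, 0.0]
grip_width: 0.0849
```

Request:
send_rows:
  targets:
    - [-0.95,-0.74,0,0,0,0,85]
    - [-1.9,-1.48,0,0,0,0,85]
    - [-2.85,-2.22,0,0,0,0,85]
    - [-3.8,-2.96,0,0,0,0,85]
    - [-4.6,-3.6,0,0,0,0,85]

```text
time_s: 1.75
position: [0.4945, 0.0276, 0.2314]
tool_rot: [[-0.942, 0.336, 0.0], [0.336, 0.942, -0.0], [-0.0, 0.0, -1.0]]
ft_force: [0.8, 1.2, 0.9]
grip_width: 0.0848
```

```bash
cat >> h.py <<'E'
def rel(*W,ang=None):
    s=status.observe();p=np.array(s['position']);R=np.array(s['tool_rot'])
    print('t',s['time_s'],'p',p.round(4),'jaw',np.degrees(np.arctan2(R[1,1],R[0,1])).round(2),'tilt',R[:,2].round(4),'w',s['grip_width'],'F',np.round(s['ft_force'],1),'q',np.round(s['q'],0))
    for w in W: print(w,'->',(R.T@(np.array(w)-p)/.05).round(2))
    if ang is not None:
        from scipy.spatial.transform import Rotation as Ro
        a=np.radians(ang);y=np.array([np.cos(a),np.sin(a),0]);z=np.array([0,0,-1.]);x=np.cross(y,z)
        print('turn',(np.degrees(Ro.from_matrix(R.T@np.stack([x,y,z],1)).as_rotvec())/8).round(2))
E
python3 -c "
from h import *
rel((.603,-.145,.2),(.603,-.145,.046),ang=70)"
```

```text
t 1.75 p [0.4945 0.0276 0.2314] jaw 70.36 tilt [ 4.e-04 -1.e-04 -1.e+00] w 0.08475098989158242 F [0.8 1.2 0.9] q [-11.  16.  83.   0.  81. -81.]
(0.603, -0.145, 0.2) -> [-3.2  -2.52  0.63]
(0.603, -0.145, 0.046) -> [-3.2  -2.52  3.71]
turn [0.   0.   0.05]
```

Request:
send_rows:
  targets:
    - [-0.9,-0.7,0,0,0,0,85]
    - [-1.8,-1.4,0,0,0,0,85]
    - [-2.6,-2.05,0.2,0,0,0,85]
    - [-3.2,-2.55,0.6,0,0,0,85]
    - [-3.2,-2.55,0.6,0,0,0,85]

```text
time_s: 2.38
position: [0.6016, -0.1459, 0.1989]
tool_rot: [[-0.941, 0.338, -0.003], [0.338, 0.941, 0.001], [0.004, 0.0, -1.0]]
ft_force: [0.3, 1.0, -0.2]
grip_width: 0.0852
```

```bash
python3 -c "
from h import *
rel((.603,-.145,.046),ang=70)
for n in('scene','top'):
    im,d=shot(n,'b'); terra(n,im,d)"
```

```text
t 2.375 p [ 0.6016 -0.1459  0.1989] jaw 70.26 tilt [-0.0034  0.0013 -1.    ] w 0.08523150260755304 F [ 0.3  1.  -0.2] q [-25.  30.  66.  -0.  84. -95.]
(0.603, -0.145, 0.046) -> [-0.03  0.03  3.06]
turn [ 0.   -0.03  0.03]
scene px [226. 217.] 716 z 0.0954 c [ 0.6039 -0.1446] 0.0306
```

Request:
send_rows:
  targets:
    - [-0.03,0.03,0.5,0,0,0,85]
    - [-0.03,0.03,1.2,0,0,0,85]
    - [-0.03,0.03,1.9,0,0,0,85]
    - [-0.03,0.03,2.5,0,0,0,85]
    - [-0.03,0.03,3.0,0,0,0,85]

```text
time_s: 3.1
position: [0.6033, -0.1417, 0.0515]
tool_rot: [[-0.943, 0.334, 0.001], [0.334, 0.943, -0.0], [-0.001, 0.0, -1.0]]
ft_force: [-0.4, -0.3, -0.3]
grip_width: 0.0848
```

Request:
send_rows:
  targets:
    - [0,0,0,0,0,0,85]
    - [0,0,0,0,0,0,58]
    - [0,0,0,0,0,0,58]
    - [0,0,0,0,0,0,58]
    - [0,0,0,0,0,0,58]
  grip_force: 40

```text
time_s: 3.72
position: [0.6043, -0.1432, 0.0537]
tool_rot: [[-0.942, 0.335, 0.003], [0.335, 0.942, -0.001], [-0.004, 0.0, -1.0]]
ft_force: [-0.6, -0.3, 5.6]
grip_width: 0.0623
```

```bash
python3 -c "
from h import *
rel((.603,-.145,.046),ang=70)
for n in('scene','top'):
    im,d=shot(n,'c'); terra(n,im,d)"
```

```text
t 3.725 p [ 0.6043 -0.1432  0.0537] jaw 70.42 tilt [ 0.0034 -0.0012 -1.    ] w 0.06231710398193988 F [-0.6 -0.3  5.6] q [-24.  38.  76.   0.  65. -95.]
(0.603, -0.145, 0.046) -> [ 0.01 -0.04  0.15]
turn [0.   0.03 0.05]
scene px [224. 222.] 318 z 0.1419 c [ 0.6188 -0.1033] 0.0263
```

View pics/c_scene.png

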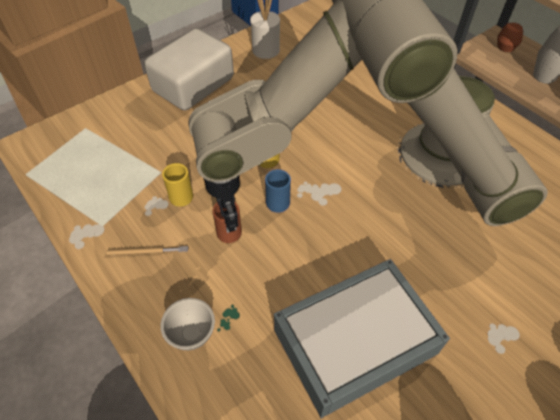

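Request:
send_rows:
  targets:
    - [0,0,-0.1,0,0,0,55]
    - [0,0,-0.5,0,0,0,55]
    - [0,0,-1.1,0,0,0,55]
    - [0,0,-1.8,0,0,0,55]
    - [0,0,-2.4,0,0,0,55]
  grip_force: 50

```text
time_s: 4.45
position: [0.6033, -0.1428, 0.1731]
tool_rot: [[-0.942, 0.335, 0.0], [0.335, 0.942, -0.0], [-0.001, -0.0, -1.0]]
ft_force: [0.5, 0.6, -4.8]
grip_width: 0.0615
```

Request:
send_rows:
  targets:
    - [0,0,-0.2,0,0,0,55]
    - [0,0,-0.2,0,0,0,55]

```text
time_s: 4.7
position: [0.6033, -0.1429, 0.1812]
tool_rot: [[-0.942, 0.335, -0.0], [0.335, 0.942, 0.0], [0.0, 0.0, -1.0]]
ft_force: [-0.6, -0.6, -4.4]
grip_width: 0.0616
```

```bash
python3 -c "
from h import *
rel((.6065,.2313,.19),ang=78.8)
for n in('scene','top'):
    im,d=shot(n,'d'); terra(n,im,d)"
```

```text
t 4.7 p [ 0.6033 -0.1429  0.1812] jaw 70.42 tilt [-1.e-04  0.e+00 -1.e+00] w 0.06156103899668323 F [-0.6 -0.6 -4.4] q [-24.  31.  67.   0.  82. -95.]
(0.6065, 0.2313, 0.19) -> [ 2.45  7.07 -0.18]
turn [ 0.   -0.   -1.05]
scene px [222. 189.] 668 z 0.2631 c [ 0.6192 -0.1038] 0.0271
```

View pics/d_scene.png

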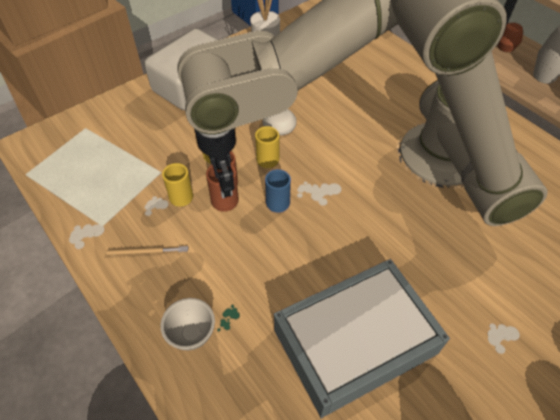

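Request:
send_rows:
  targets:
    - [0.07,0.2,0,0,0,0,55]
    - [0.24,0.7,0,0,0,0,55]
    - [0.45,1.3,0,0,0,0,55]
    - [0.67,1.95,0,0,0,0,55]
    - [0.9,2.6,0,0,0,0,55]

```text
time_s: 5.42
position: [0.6042, -0.0037, 0.1806]
tool_rot: [[-0.942, 0.335, -0.001], [0.335, 0.942, 0.0], [0.001, -0.0, -1.0]]
ft_force: [0.1, 0.5, -4.2]
grip_width: 0.0618
```

Request:
send_rows:
  targets:
    - [0.22,0.65,0,0,0,0,55]
    - [0.44,1.28,0,0,0,0,55]
    - [0.66,1.9,0,0,0,0,55]
    - [0.88,2.54,0,0,0,0,55]
    - [1.1,3.15,0,0,0,0,55]

```text
time_s: 6.05
position: [0.605, 0.1632, 0.1805]
tool_rot: [[-0.942, 0.335, -0.001], [0.335, 0.942, 0.0], [0.001, -0.0, -1.0]]
ft_force: [0.1, -0.6, -3.0]
grip_width: 0.0622
```

```bash
python3 -c "
from h import *
rel((.6065,.2313,.18),ang=78.8)"
```

```text
t 6.05 p [0.605  0.1632 0.1805] jaw 70.44 tilt [-1.4e-03  1.0e-04 -1.0e+00] w 0.06216337907593159 F [ 0.1 -0.6 -3. ] q [  4.  32.  66.   0.  82. -66.]
(0.6065, 0.2313, 0.18) -> [0.43 1.29 0.01]
turn [-0.   -0.01 -1.04]
```

Request:
send_rows:
  targets:
    - [0.17,0.5,0,0,0,-0.3,55]
    - [0.32,0.95,0,0,0,-0.7,55]
    - [0.43,1.25,0,0,0,-1.0,55]
    - [0.43,1.29,0,0,0,-1.0,55]
    - [0.43,1.29,0,0,0,-1.0,55]

```text
time_s: 6.68
position: [0.6071, 0.2288, 0.1812]
tool_rot: [[-0.979, 0.202, -0.0], [0.202, 0.979, -0.0], [0.0, -0.0, -1.0]]
ft_force: [-0.2, -0.3, -3.9]
grip_width: 0.0614
```

```bash
python3 -c "
from h import *
rel((.6065,.2313,.18),ang=78.8)
for n in('scene','top'):
    im,d=shot(n,'e'); terra(n,im,d)"
```

```text
t 6.675 p [0.6071 0.2288 0.1812] jaw 78.36 tilt [-1.e-04 -4.e-04 -1.e+00] w 0.061430754815004436 F [-0.2 -0.3 -3.9] q [ 10.  34.  62.  -0.  84. -68.]
(0.6065, 0.2313, 0.18) -> [0.02 0.05 0.02]
turn [-0.   -0.   -0.05]
scene px [224. 167.] 624 z 0.0952 c [ 0.5212 -0.2758] 0.0304
scene px [334. 320.] 843 z 0.2239 c [0.6165 0.2267] 0.0311
top px [131. 169.] 174 z 0.1927 c [0.578  0.2309] 0.009
```

View pics/e_scene.png

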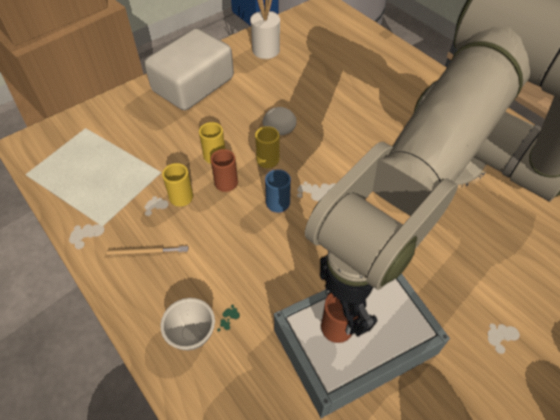

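View pics/e_top.png

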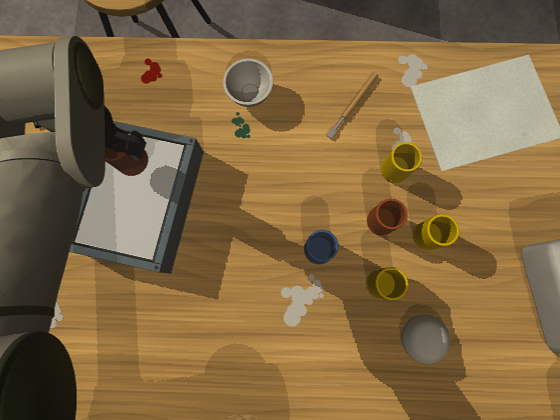

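Request:
send_rows:
  targets:
    - [0.02,0.05,0.2,0,0,0,55]
    - [0.02,0.05,0.4,0,0,0,55]
    - [0.02,0.05,0.6,0,0,0,55]
    - [0.02,0.05,0.75,0,0,0,55]
    - [0.02,0.05,0.85,0,0,0,55]

```text
time_s: 7.4
position: [0.6064, 0.2319, 0.1382]
tool_rot: [[-0.98, 0.201, -0.001], [0.201, 0.98, -0.0], [0.0, -0.0, -1.0]]
ft_force: [-0.9, -1.0, -1.8]
grip_width: 0.0618
```

Request:
send_rows:
  targets:
    - [0,0,0.05,0,0,0,55]
    - [0,0,0.1,0,0,0,55]
    - [0,0,0.15,0,0,0,55]
    - [0,0,0.2,0,0,0,55]
    - [0,0,0.2,0,0,0,55]

```text
time_s: 8.02
position: [0.6065, 0.232, 0.1288]
tool_rot: [[-0.98, 0.201, 0.0], [0.201, 0.98, 0.0], [-0.0, 0.0, -1.0]]
ft_force: [0.0, -0.5, -1.9]
grip_width: 0.0616
```

Request:
send_rows:
  targets:
    - [0,0,0.05,0,0,0,55]
    - [0,0,0.1,0,0,0,55]
    - [0,0,0.1,0,0,0,55]
    - [0,0,0.1,0,0,0,55]

```text
time_s: 8.52
position: [0.6066, 0.232, 0.1239]
tool_rot: [[-0.98, 0.201, 0.0], [0.201, 0.98, -0.0], [-0.0, 0.0, -1.0]]
ft_force: [-0.9, -0.9, -0.8]
grip_width: 0.0615
```

```bash
python3 -c "
from h import *
rel((.6065,.2313,.18),ang=78.8)
im,d=shot('scene','f'); terra('scene',im,d); P=cloud('scene',d)
m=vision.masks_of('scene','lift_top')[0]['pixels']&(d>0); print(np.percentile(P[m][:,2],[5,25,50,75,95]).round(4)); h,e=np.histogram(P[...,2][230:400,270:450],np.arange(.05,.1,.002));print(h)"
```

```text
t 8.525 p [0.6066 0.232  0.1239] jaw 78.42 tilt [ 1.e-04 -0.e+00 -1.e+00] w 0.06150925753687204 F [-0.9 -0.9 -0.8] q [ 11.  37.  66.  -0.  77. -68.]
(0.6065, 0.2313, 0.18) -> [-0.   -0.01 -1.12]
turn [ 0.    0.   -0.05]
scene px [224. 167.] 624 z 0.0951 c [ 0.5206 -0.2747] 0.0304
scene px [332. 334.] 705 z 0.1678 c [0.6171 0.2311] 0.0305
[0.0668 0.0685 0.0697 0.0707 0.0724]
[  29   41   46   34   66   80  100  189  954 2718 2162  486  124  111
   91  284 1004 1336  433   66   16   13   16   16]
```

View pics/f_scene.png

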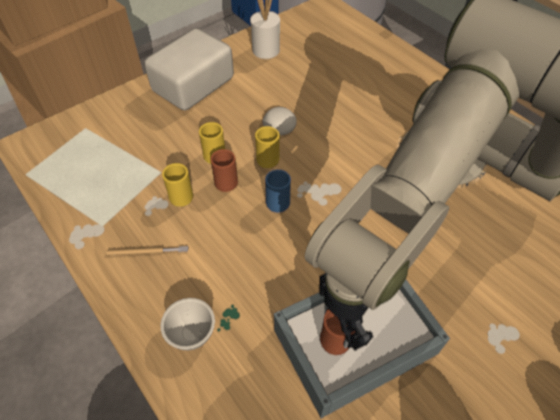

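Request:
send_rows:
  targets:
    - [0,0,0.05,0,0,0,55]
    - [0,0,0.1,0,0,0,55]
    - [0,0,0.1,0,0,0,55]
    - [0,0,0.1,0,0,0,55]

```text
time_s: 9.12
position: [0.6065, 0.232, 0.1189]
tool_rot: [[-0.98, 0.201, 0.0], [0.201, 0.98, 0.0], [-0.0, 0.0, -1.0]]
ft_force: [-1.9, 0.3, 0.7]
grip_width: 0.0619
```

Request:
send_rows:
  targets:
    - [0,0,0,0,0,0,64]
    - [0,0,0,0,0,0,68]
    - [0,0,0,0,0,0,74]
    - [0,0,0,0,0,0,80]
    - [0,0,0,0,0,0,80]

```text
time_s: 9.75
position: [0.6065, 0.232, 0.1188]
tool_rot: [[-0.98, 0.201, -0.0], [0.201, 0.98, 0.0], [0.0, 0.0, -1.0]]
ft_force: [0.7, -0.8, 0.3]
grip_width: 0.0802
```

```bash
python3 -c "
from h import *
rel((.6065,.2313,.18),ang=78.8)
im,d=shot('scene','g'); terra('scene',im,d); P=cloud('scene',d)
h,e=np.histogram(P[...,2][230:400,270:450],np.arange(.05,.1,.002));print(h)"
```

```text
t 9.75 p [0.6065 0.232  0.1188] jaw 78.42 tilt [-0.  0. -1.] w 0.08016688955520568 F [ 0.7 -0.8  0.3] q [ 11.  37.  67.   0.  76. -68.]
(0.6065, 0.2313, 0.18) -> [-0.   -0.01 -1.22]
turn [ 0.   -0.   -0.05]
scene px [224. 167.] 620 z 0.0947 c [ 0.5222 -0.2751] 0.0301
scene px [333. 336.] 750 z 0.161 c [0.6185 0.235 ] 0.0345
[  46   51   71   83  153  960 2635 1958  486  112   98   94  121  148
  163  268  983 1263  439   53   16   18   17   16]
```

View pics/g_scene.png

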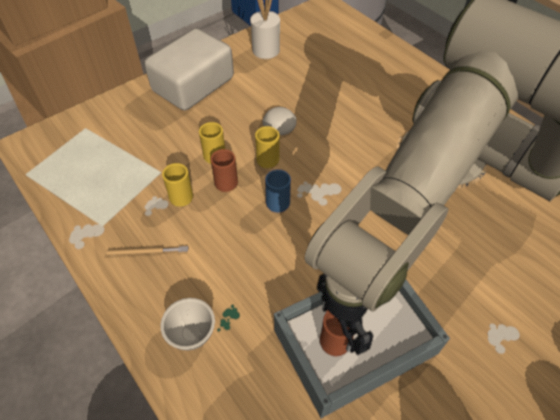

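The first tumbler is standing released, and the platform has sunk about 22 mm. I'm retreating straight up.

Request:
send_rows:
  targets:
    - [0,0,-0.2,0,0,0,85]
    - [0,0,-0.6,0,0,0,85]
    - [0,0,-1.2,0,0,0,85]
    - [0,0,-1.9,0,0,0,85]
    - [0,0,-2.4,0,0,0,85]

```text
time_s: 10.42
position: [0.6066, 0.232, 0.2414]
tool_rot: [[-0.98, 0.201, 0.002], [0.201, 0.98, 0.0], [-0.002, 0.001, -1.0]]
ft_force: [0.3, -0.2, -0.1]
grip_width: 0.0851
```

```bash
python3 -c "
from h import *
rel((.5208,-.2755,.22),ang=36)"
```

```text
t 10.425 p [0.6066 0.232  0.2414] jaw 78.42 tilt [ 2.4e-03  5.0e-04 -1.0e+00] w 0.08512714722302707 F [ 0.3 -0.2 -0.1] q [ 11.  32.  56.   0.  92. -68.]
(0.5208, -0.2755, 0.22) -> [ -0.35 -10.29   0.42]
turn [0.01 0.01 5.3 ]
```

Request:
send_rows:
  targets:
    - [-0.02,-0.5,0,0,0,0,85]
    - [-0.05,-1.4,0,0,0,0,85]
    - [-0.08,-2.4,0,0,0,0,85]
    - [-0.12,-3.4,0,0,0,0,85]
    - [-0.15,-4.4,0,0,0,0,85]

```text
time_s: 11.05
position: [0.5693, 0.0134, 0.2398]
tool_rot: [[-0.98, 0.201, 0.001], [0.201, 0.98, -0.0], [-0.001, -0.0, -1.0]]
ft_force: [0.4, 0.3, 0.9]
grip_width: 0.0848
```

Request:
send_rows:
  targets:
    - [-0.05,-1.0,0,0,0,1.0,85]
    - [-0.08,-2.0,0,0,0,2.0,85]
    - [-0.12,-3.0,0,0,0,3.0,85]
    - [-0.16,-4.0,0,0,0,4.0,85]
    - [-0.2,-4.9,0,0,0,5.0,85]

```text
time_s: 11.68
position: [0.5298, -0.2288, 0.2397]
tool_rot: [[-0.617, 0.787, 0.001], [0.787, 0.617, -0.001], [-0.001, 0.0, -1.0]]
ft_force: [-0.1, -0.6, 0.0]
grip_width: 0.0848
```

```bash
python3 -c "
from h import *
rel((.5208,-.2755,.22),ang=36)"
```

```text
t 11.675 p [ 0.5298 -0.2288  0.2397] jaw 38.13 tilt [ 9.e-04 -6.e-04 -1.e+00] w 0.08481387223636735 F [-0.1 -0.6  0. ] q [-35.  24.  69.  -0.  87. -73.]
(0.5208, -0.2755, 0.22) -> [-0.62 -0.72  0.39]
turn [0.   0.01 0.27]
```

Request:
send_rows:
  targets:
    - [-0.3,-0.35,0.1,0,0,0.27,85]
    - [-0.62,-0.72,0.39,0,0,0.27,85]
    - [-0.62,-0.72,0.6,0,0,0.27,85]
    - [-0.62,-0.72,0.8,0,0,0.27,85]
    - [-0.62,-0.72,0.8,0,0,0.27,85]

```text
time_s: 12.3
position: [0.5214, -0.2725, 0.1983]
tool_rot: [[-0.593, 0.805, -0.001], [0.805, 0.593, 0.001], [0.001, -0.0, -1.0]]
ft_force: [-0.5, 0.1, -0.3]
grip_width: 0.085
```

```bash
python3 -c "
from h import *
im,d=shot('top','h'); im,d=shot('scene','h'); terra('scene',im,d)
rel((.5208,-.2755,.05),ang=36)"
```

```text
scene px [224. 167.] 618 z 0.0951 c [ 0.5221 -0.2755] 0.0307
scene px [337. 331.] 1212 z 0.1597 c [0.6076 0.2303] 0.0311
t 12.4 p [ 0.5217 -0.2731  0.1993] jaw 36.33 tilt [ 5.e-04 -3.e-04 -1.e+00] w 0.08466816582492016 F [-0.3  0.9  0.7] q [-39.  27.  71.   0.  82. -75.]
(0.5208, -0.2755, 0.05) -> [-0.03 -0.04  2.99]
turn [0.   0.   0.04]
```

View pics/h_top.png

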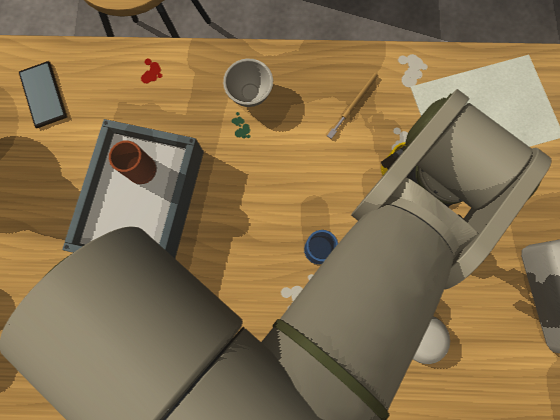

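View pics/h_scene.png

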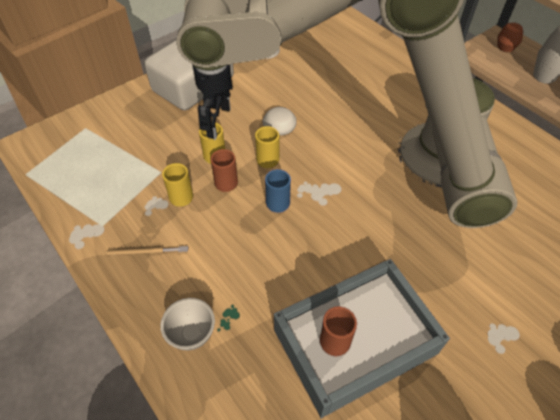

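Tumbler 1 stands upright on the sunken platform at scene (338,331), world (0.608,0.230). Now I'm descending on T2.

Request:
send_rows:
  targets:
    - [-0.02,-0.04,0.5,0,0,0,85]
    - [-0.02,-0.04,1.2,0,0,0,85]
    - [-0.02,-0.04,1.9,0,0,0,85]
    - [-0.02,-0.04,2.5,0,0,0,85]
    - [-0.02,-0.04,2.97,0,0,0,85]

```text
time_s: 13.02
position: [0.5206, -0.2754, 0.0497]
tool_rot: [[-0.592, 0.806, 0.0], [0.806, 0.592, -0.0], [-0.0, 0.0, -1.0]]
ft_force: [-0.5, -0.6, -0.0]
grip_width: 0.0849
```

Request:
send_rows:
  targets:
    - [0,0,0,0,0,0,85]
    - [0,0,0,0,0,0,58]
    - [0,0,0,0,0,0,58]
    - [0,0,0,0,0,0,58]
    - [0,0,0,0,0,0,58]
  grip_force: 40

```text
time_s: 13.65
position: [0.5211, -0.2762, 0.0521]
tool_rot: [[-0.592, 0.806, 0.003], [0.806, 0.592, -0.002], [-0.003, 0.001, -1.0]]
ft_force: [0.1, 0.4, 6.5]
grip_width: 0.061
```

Request:
send_rows:
  targets:
    - [0,0,-0.1,0,0,0,55]
    - [0,0,-0.5,0,0,0,55]
    - [0,0,-1.1,0,0,0,55]
    - [0,0,-1.8,0,0,0,55]
    - [0,0,-2.4,0,0,0,55]
  grip_force: 50

```text
time_s: 14.28
position: [0.5201, -0.2756, 0.1717]
tool_rot: [[-0.591, 0.806, -0.0], [0.806, 0.591, -0.0], [-0.0, -0.0, -1.0]]
ft_force: [-0.3, -0.4, -3.1]
grip_width: 0.0607
```

Request:
send_rows:
  targets:
    - [0,0,-0.3,0,0,0,55]
    - [0,0,-0.3,0,0,0,55]

```text
time_s: 14.52
position: [0.5203, -0.2758, 0.1857]
tool_rot: [[-0.591, 0.806, 0.001], [0.806, 0.591, -0.001], [-0.001, 0.0, -1.0]]
ft_force: [-0.2, 0.6, -3.6]
grip_width: 0.0603
```

```bash
python3 -c "
from h import *
im,d=shot('scene','i'); terra('scene',im,d)
rel((.4985,.2527,.188),ang=36)"
```

```text
scene px [223. 135.] 624 z 0.2293 c [ 0.5148 -0.2715] 0.0331
scene px [337. 331.] 1203 z 0.1595 c [0.6074 0.2305] 0.0307
t 14.575 p [ 0.52   -0.2755  0.1846] jaw 36.25 tilt [-9.e-04  7.e-04 -1.e+00] w 0.06078878068704725 F [ 0.7  0.8 -3.1] q [-39.  28.  72.  -0.  80. -76.]
(0.4985, 0.2527, 0.188) -> [ 8.77  5.9  -0.06]
turn [-0.   -0.01  0.03]
```

View pics/i_scene.png

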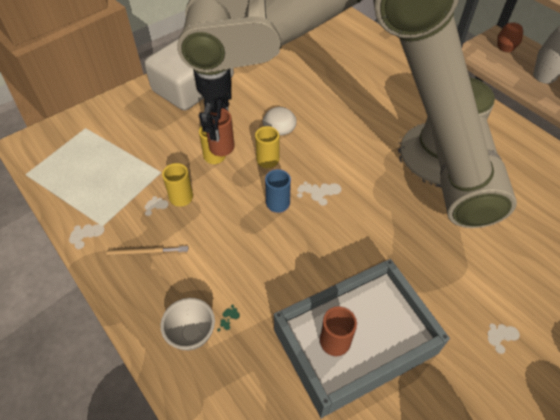

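Request:
send_rows:
  targets:
    - [0.15,0.1,0,0,0,0,55]
    - [0.55,0.37,0,0,0,0,55]
    - [1.1,0.74,0,0,0,0,55]
    - [1.65,1.11,0,0,0,0,55]
    - [2.2,1.48,0,0,0,0,55]

```text
time_s: 15.2
position: [0.5143, -0.1405, 0.185]
tool_rot: [[-0.592, 0.806, -0.001], [0.806, 0.592, 0.001], [0.001, -0.0, -1.0]]
ft_force: [0.9, -0.8, -2.8]
grip_width: 0.0604
```

Request:
send_rows:
  targets:
    - [0.55,0.37,0,0,0,0,55]
    - [1.1,0.74,0,0,0,0,55]
    - [1.65,1.11,0,0,0,0,55]
    - [2.2,1.48,0,0,0,0,55]
    - [2.75,1.85,0,0,0,0,55]

```text
time_s: 15.82
position: [0.507, 0.0248, 0.185]
tool_rot: [[-0.592, 0.806, -0.001], [0.806, 0.592, 0.0], [0.001, -0.0, -1.0]]
ft_force: [0.5, 0.4, -3.7]
grip_width: 0.0602
```

Request:
send_rows:
  targets:
    - [0.55,0.37,0,0,0,0,55]
    - [1.1,0.74,0,0,0,0,55]
    - [1.65,1.11,0,0,0,0,55]
    - [2.1,1.41,0,0,0,0,55]
    - [2.5,1.68,0,0,0,0,55]

```text
time_s: 16.45
position: [0.5004, 0.175, 0.185]
tool_rot: [[-0.593, 0.806, -0.001], [0.806, 0.593, 0.0], [0.001, -0.001, -1.0]]
ft_force: [0.5, -0.8, -2.8]
grip_width: 0.0606
```

```bash
python3 -c "
from h import *
rel((.4985,.2527,.185),ang=36)"
```

```text
t 16.45 p [0.5004 0.175  0.185 ] jaw 36.34 tilt [-1.e-03  1.e-04 -1.e+00] w 0.06059152714089812 F [ 0.5 -0.8 -2.8] q [  6.  22.  82.   0.  76. -30.]
(0.4985, 0.2527, 0.185) -> [1.28 0.89 0.  ]
turn [-0.01 -0.01  0.04]
```

Request:
send_rows:
  targets:
    - [0.5,0.35,0,0,0,0,55]
    - [0.95,0.65,0,0,0,0,55]
    - [1.2,0.82,0,0,0,0,55]
    - [1.28,0.88,0,0,0,0,55]
    - [1.28,0.88,0,0,0,0,55]

```text
time_s: 17.08
position: [0.4994, 0.2502, 0.1852]
tool_rot: [[-0.591, 0.806, -0.0], [0.806, 0.591, -0.0], [-0.0, -0.0, -1.0]]
ft_force: [0.6, -0.2, -2.7]
grip_width: 0.0603
```

Request:
send_rows:
  targets:
    - [0,0,0.2,0,0,0,55]
    - [0,0,0.5,0,0,0,55]
    - [0,0,0.8,0,0,0,55]
    - [0,0,1.0,0,0,0,55]
    - [0,0,1.15,0,0,0,55]

```text
time_s: 17.7
position: [0.4996, 0.2503, 0.127]
tool_rot: [[-0.591, 0.806, -0.001], [0.806, 0.591, -0.0], [0.0, -0.001, -1.0]]
ft_force: [-0.4, -0.7, -2.5]
grip_width: 0.06
```

```bash
python3 -c "
from h import *
rel((.4985,.2527,.117),ang=36)
im,d=shot('scene','j'); terra('scene',im,d)"
```

```text
t 17.7 p [0.4996 0.2503 0.127 ] jaw 36.25 tilt [-6.e-04 -2.e-04 -1.e+00] w 0.059980840549991955 F [-0.4 -0.7 -2.5] q [ 14.  28.  82.  -0.  70. -22.]
(0.4985, 0.2527, 0.117) -> [0.05 0.01 0.2 ]
turn [-0.   -0.    0.03]
scene px [378. 308.] 488 z 0.186 c [0.5394 0.2788] 0.0175
scene px [337. 331.] 1191 z 0.1594 c [0.6079 0.231 ] 0.0303
```

View pics/j_scene.png

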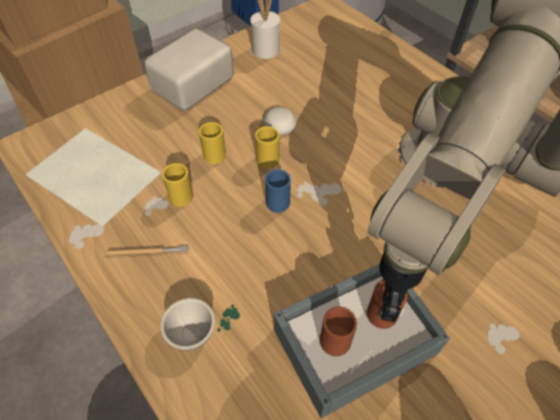

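Request:
send_rows:
  targets:
    - [0,0,0.1,0,0,0,55]
    - [0,0,0.18,0,0,0,55]
    - [0,0,0.25,0,0,0,55]
    - [0,0,0.32,0,0,0,55]
    - [0,0,0.38,0,0,0,55]

```text
time_s: 18.38
position: [0.4997, 0.2505, 0.1088]
tool_rot: [[-0.591, 0.806, 0.0], [0.806, 0.591, 0.0], [-0.0, 0.0, -1.0]]
ft_force: [0.2, 0.9, -1.7]
grip_width: 0.0604
```

Request:
send_rows:
  targets:
    - [0,0,0.05,0,0,0,55]
    - [0,0,0.1,0,0,0,55]
    - [0,0,0.14,0,0,0,55]
    - [0,0,0.14,0,0,0,55]
    - [0,0,0.14,0,0,0,55]

```text
time_s: 19.0
position: [0.4997, 0.2505, 0.1019]
tool_rot: [[-0.591, 0.806, 0.0], [0.806, 0.591, 0.0], [-0.0, 0.0, -1.0]]
ft_force: [-0.2, 0.8, -1.5]
grip_width: 0.0606
```

```bash
python3 -c "
from h import *
rel()
im,d=shot('scene','k'); terra('scene',im,d);P=cloud('scene',d)
h,e=np.histogram(P[...,2][230:400,270:450],np.arange(.03,.1,.002));print(h)
rel()"
```

```text
t 19.0 p [0.4997 0.2505 0.1019] jaw 36.26 tilt [ 2.e-04  1.e-04 -1.e+00] w 0.06060511313183903 F [-0.2  0.8 -1.5] q [ 14.  30.  84.   0.  66. -22.]
scene px [376. 313.] 460 z 0.1748 c [0.5322 0.254 ] 0.0069
scene px [337. 334.] 1149 z 0.1454 c [0.6081 0.2304] 0.0305
[  33   42   38   45   78   94   83  227 1236 2759 1772  386  151  129
  120  156  191  188  155  132  123  149  121  155  154  328 1113 1437
  538   77   36   26   28   36]
t 19.05 p [0.4997 0.2505 0.1019] jaw 36.26 tilt [ 2.e-04  1.e-04 -1.e+00] w 0.06084858795551963 F [-0.3  0.1 -0.1] q [ 14.  30.  84.   0.  66. -22.]
```

View pics/k_scene.png

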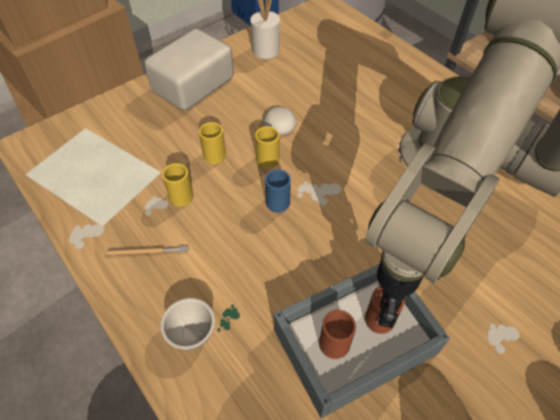

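Request:
send_rows:
  targets:
    - [0,0,0.05,0,0,0,55]
    - [0,0,0.1,0,0,0,55]
    - [0,0,0.12,0,0,0,55]
    - [0,0,0.12,0,0,0,55]
    - [0,0,0.12,0,0,0,55]

```text
time_s: 19.68
position: [0.4997, 0.2504, 0.0959]
tool_rot: [[-0.591, 0.806, 0.0], [0.806, 0.591, 0.0], [-0.0, 0.0, -1.0]]
ft_force: [0.1, 0.7, 0.7]
grip_width: 0.0606
```

Request:
send_rows:
  targets:
    - [0,0,0,0,0,0,64]
    - [0,0,0,0,0,0,68]
    - [0,0,0,0,0,0,74]
    - [0,0,0,0,0,0,80]
    - [0,0,0,0,0,0,80]

```text
time_s: 20.3
position: [0.4996, 0.2504, 0.0958]
tool_rot: [[-0.591, 0.806, 0.0], [0.806, 0.591, -0.0], [-0.0, 0.0, -1.0]]
ft_force: [-0.2, 0.1, 0.6]
grip_width: 0.0799
```

```bash
python3 -c "
from h import *
im,d=shot('scene','l'); terra('scene',im,d);P=cloud('scene',d)
h,e=np.histogram(P[...,2][230:400,270:450],np.arange(.03,.1,.002));print(h)
rel()"
```

```text
scene px [375. 313.] 393 z 0.1718 c [0.5379 0.259 ] 0.0051
scene px [336. 335.] 1145 z 0.1395 c [0.6076 0.2309] 0.0305
[  52   70   84   89  190 1115 2547 1881  455  131  118  131  149  182
  179  122  136  142  124  128  138  139  133  142  131  337 1060 1455
  525   85   41   28   31   35]
t 20.35 p [0.4996 0.2504 0.0958] jaw 36.26 tilt [ 0.  0. -1.] w 0.07993971812082289 F [-0.2  0.9  0.3] q [ 14.  30.  84.  -0.  65. -22.]
```

View pics/l_scene.png

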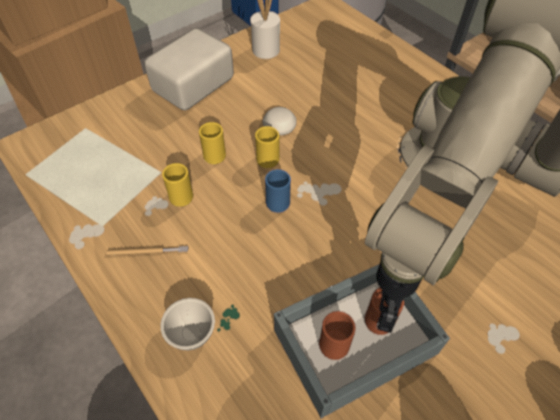

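The platform is at about 0.043 m, which is roughly 43 mm of sink. I'm retreating up and then aside to get a clear view.

Request:
send_rows:
  targets:
    - [0,0,-0.15,0,0,0,83]
    - [0,0,-0.5,0,0,0,83]
    - [0,0,-1.1,0,0,0,83]
    - [0,0,-1.9,0,0,0,83]
    - [0,0,-2.7,0,0,0,83]

```text
time_s: 20.98
position: [0.4994, 0.2504, 0.2326]
tool_rot: [[-0.591, 0.806, 0.0], [0.806, 0.591, 0.0], [-0.0, 0.0, -1.0]]
ft_force: [1.3, -0.0, -0.0]
grip_width: 0.0831
```

Request:
send_rows:
  targets:
    - [-0.3,-0.2,-0.3,0,0,0,83]
    - [-1.1,-0.7,-0.3,0,0,0,83]
    - [-2.0,-1.3,-0.3,0,0,0,83]
    - [-2.9,-1.9,-0.3,0,0,0,83]
    - [-3.6,-2.4,-0.3,0,0,0,83]

```text
time_s: 21.6
position: [0.5086, 0.0316, 0.2452]
tool_rot: [[-0.59, 0.807, -0.001], [0.807, 0.59, -0.0], [0.001, -0.001, -1.0]]
ft_force: [-0.1, 0.6, -0.2]
grip_width: 0.0829
```

Request:
send_rows:
  targets:
    - [0,0,0,0,0,0,83]
    - [0,0,0,0,0,0,83]
    - [0,0,0,0,0,0,83]
    - [0,0,0,0,0,0,83]
    - [0,0,0,0,0,0,83]

```text
time_s: 22.22
position: [0.5093, 0.0348, 0.2458]
tool_rot: [[-0.592, 0.806, -0.0], [0.806, 0.592, -0.0], [0.0, -0.0, -1.0]]
ft_force: [-0.2, 0.0, -0.1]
grip_width: 0.0829
```

```bash
python3 -c "
from h import *
for n in ('top','scene'):
    im,d=shot(n,'m'); terra(n,im,d);P=cloud(n,d)
h,e=np.histogram(P[...,2][230:400,270:450],np.arange(.03,.1,.002));print(h)
m=vision.masks_of('scene','blue_center')[0]['pixels']&(d>0);Q=P[m];T=Q[abs(Q[:,2]-np.percentile(Q[:,2],98))<.008];print(cv2.minEnclosingCircle(T[:,:2].astype(np.float32)))
R=np.array([[.981,.195],[-.195,.981]])
rel()"
```

```text
scene px [384. 310.] 1152 z 0.1395 c [0.5002 0.2494] 0.0315
scene px [336. 335.] 1152 z 0.1396 c [0.6077 0.2307] 0.0306
[  56   71   81  115  196 1105 2588 1950  476  143  147  128  175  238
  208  156  178  158  148  151  174  170  157  156  191  391 1267 1597
  593   97   46   43   48   65]
((0.45513296127319336, -0.142515167593956), 0.034068282693624496)
t 22.375 p [0.5093 0.0345 0.2458] jaw 36.28 tilt [ 0.  0. -1.] w 0.0830382628606111 F [0.6 0.2 0.4] q [ -9.  17.  79.   0.  84. -46.]
```

View pics/m_scene.png

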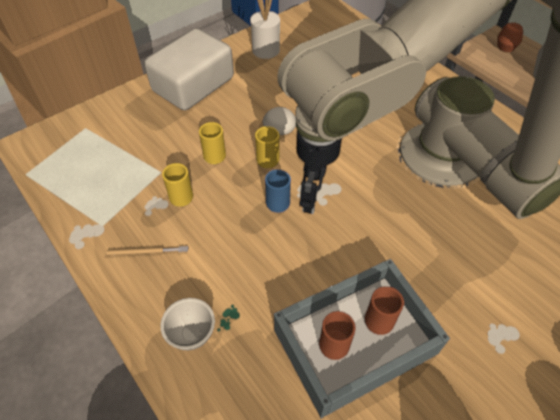

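View pics/m_top.png

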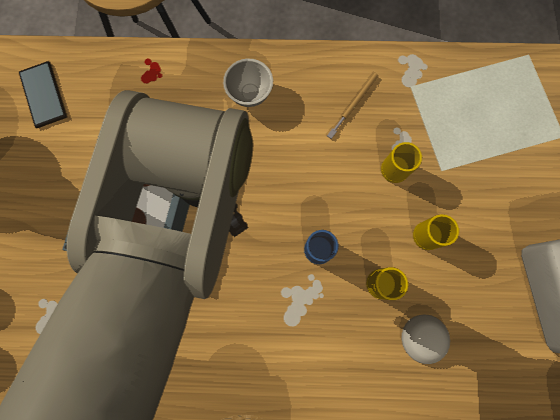

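Both terracotta tumblers stand upright on the sunk platform at scene (336,335) and (384,310). Blue is unchanged at (278,190), and the arm is clear of everything. I'm handing in.

```bash
python3 -c "
from h import *
print(env.close_job())"
```

```text
the job is handed in; nothing more can be done
None
```

I loaded both terracotta tumblers onto the lift platform. Each was lowered until the platform carried its weight and then released. I handed the job in at about 22 s of the 64 s allowed; no verdict is reported.

**Last checks, from the scene camera:**
- **Tumblers:** they stand at about (0.608, 0.231) and (0.500, 0.249), roughly 109 mm apart and within about 55 mm of the platform centre. Both rims are level at z ≈ 0.140, and both look upright.
- **Platform:** its face is at about z = 0.043, so it has sunk about 43 mm.
- **Blue tumbler:** it moved less than about 3 mm, which is within measurement noise.
- **Gripper:** it is open, about 0.2 m from the tumblers, and the force reading is near zero.

**What failed or disagreed:**
- The network missed one terracotta tumbler at first and reported the yellow look-alikes instead. I found it by colour and depth.
- In the final top view the arm hid the platform, so the end state is confirmed by the scene camera only.

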